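# Seat the counting plate on the piece counter

### The job

With a fingertip, push the orange counting plate on the blue piece counter round until its notch stands over the red key, then press down on its hub until the plate is fully home, level, with the key in the notch. Do not lift the plate and do not force it, and leave everything else where it is. Finish clear of it.

Things in the scene. Friction and masses are not known exactly. Their poses are not given: they have to be found in the camera images.
- counter: fixed blue bench piece counter: flat housing, deck 50 mm above the table. Origin on the table plane under the vertical drive axis; x axis points from the drive axis to the red key, z up. Housing spans x -105 to 105 mm, y -105 to 205 mm (small parts stand on it beyond y 105 mm). A steel spindle on the axis (20 mm across, 21 mm tall) is hidden in the plate's hub
- key (a point): top of the fixed red key: a round-topped radial bar on the deck, 12 mm wide, top 12 mm above the deck, running from 50 to 92 mm from the drive axis, so its outer 26 mm shows beyond the plate's edge. This point is on its top, 60 mm from the axis
- plate: loose orange counting plate, about 0.15 kg: disc 132 mm across, 8 mm thick, one notch in its rim. Origin at the centre of its underside; x axis points through the notch, z up. At the start its underside is 15 mm above the deck (3 mm above the key's top), fully home it is 6 mm above the deck. It turns easily round the spindle and stays where it is left
- notch (a point): middle of the plate's only notch, 60 mm from the plate's centre, 4 mm above its underside; the notch is 16 mm wide, 20 mm deep, right through and open at the rim, edged with white marks and with a white line inward of it
- rib (a point): middle of the top of one of four equal upright black radial ribs on the plate, handy to push sideways: 8 mm wide, from 27 to 59 mm from the centre, tops 14 mm above the disc's face (22 mm above its underside). They stand at 45, 135, 225 and 315 degrees from the notch; this one is at +45 (anticlockwise from above), 43 mm from the centre
- hub_top (a point): centre of the flat top of the plate's black hub, the place to press: 41 mm across, 24 mm above the plate's underside
- carrier (a joint): how far the friction-held ring under the plate is pushed down: 0 = raised, as at the start; 0.009 m = bottom stop, plate home. About 6 N on the hub moves it (plus 60 N per m/s); it stays where it is left. The notch enters freely if within about 2 degrees of the key; farther off, the plate catches on the key and tips by some 3 degrees when pressed
- bowl_dark: bystander: white paper bowl of dark parts, 124 mm across, 34 mm high, on the table beside the counter; origin at the centre of its underside
- bowl_green: bystander: white paper bowl of green beads, 124 mm across, 34 mm high, on the table; origin at the centre of its underside
- jar: bystander: small glass jar with white cap, 40 mm across, 50 mm high, standing on the counter's deck beside the plate; origin at the centre of its underside
- knob: bystander: small brass knob, 26 mm across, 26 mm high, standing on the counter's deck beside the plate; origin at the centre of its underside
- spare: bystander: spare blue plate of the same shape as the orange one, lying flat on the table; origin at the centre of its underside
- screwdriver: bystander: screwdriver 170 mm long lying on the table
- carton: bystander: small open cardboard carton with paper cards, 90 x 120 x 70 mm (cards to 95 mm), on the table; origin at the centre of its underside
Things that resemble listed ones, but are neither listed nor needed, are in the scene too. Of the things that look like the plate, the middle-sized one is meant.

How it is judged (in metres and radians):
On the way:
1. the notch is turned over the key (within 8 mm) before the plate is pressed down (carrier ring down by less than 4 mm) (horizontal distance between notch and key below 0.008 m and value of joint carrier below 0.004 m), for 0.1 s.
At the end, for the whole second after the job is handed in: The carrier ring is down by more than 7.5 mm of its 9 mm, the plate's underside is within 1.5 mm of its seat (under 57.5 mm above the table), the notch is within 5 mm of the key, the plate is level within 0.03 rad and at rest, and every bystander is within 20 mm of where it stood (value of joint carrier above 0.0075 m and z of plate in the frame of counter below 0.0575 m and horizontal distance between notch and key below 0.005 m and angle between plate's own z axis and vertical below 0.03 rad and linear speed of plate below 0.01 m/s and distance of each of bowl_dark, bowl_green, jar, knob, spare, screwdriver, carton from where it was at the start of the episode below 0.02 m); the robot touches nothing.
It fails at once if the plate is lifted (more than 6 mm above its starting height) (z of plate in the frame of counter above 0.071 m).
It fails at once if the plate is tipped by more than 0.3 rad (angle between plate's own z axis and vertical above 0.3 rad).
It fails at once if the plate is forced or squeezed with more than 60 N (contact force between the fingers and plate above 60 N).
It fails at once if a bystander is moved by more than 20 mm (distance of any of bowl_dark, bowl_green, jar, knob, spare, screwdriver, carton from where it was at the start of the episode above 0.02 m).
It also fails if it takes over 48 s, if anything falls off the work surface, if the arm or the gripper's body presses on something with over 40 N, if the wrist force passes 120 N, or if a joint passes its speed limit or range.

### The arm

A 7-joint arm with a two-finger parallel gripper is mounted at the origin on the work surface. World frame = base frame: x ahead of the robot, y to its left, z up, the work surface at z = 0. Lengths are in mm, angles in rad, forces in N, time in s.
With the tool pointing down it reaches from about 350 to 900 mm from the base axis. Payload 19.9 kg.
Tool frame: the origin (TCP) lies on the centre line of the jaws, within the pads' length; the fingertips stand 11 mm ahead of it and the grasp point (between the pads) lies 8 mm behind it; z points along the fingers, y is the line along which they close (so a half turn about z gives the same grasp; the last joint's range is limited). The gripper opens to 85 mm and grips with 20 to 120 N. Pads are 22 mm wide; open, the fingers measure 114 mm over their backs; the gripper's body (76 mm by 85 mm) begins 54 mm behind the grasp point. The pads swing forward as they close: fully open they stand 13 mm farther back than shut.
Start: joints at [-1.363, 0.417, -0.01, 1.614, 0.005, 1.111, -0.053], TCP at [153.891, 605.736, 204.36] pointing down, gripper open.
Joint ranges: [-2.81, 2.81], [-0.39, 2.02], [-1.27, 1.25], [0.06, 2.57], [-1.19, 4.33], [0.19, 2], [-2.82, 2.82]. Speed limits (rad/s): [1.89, 1.89, 2.39, 2.39, 3.01, 3.01, 3.01].

### API

Orientations are given as a rotation vector (axis times angle).
In Python, from bench import * gives the robot as it stands. The module is installed in compiled form; this text tells all that it offers.
- The arm moves only by the shell command python3 -m creep 'ROWS'. ROWS is JSON, a list of rows, each an object with "dr": the turn, a rotation vector about the tool's x, y, z in rad, a list of three; "offset": the shift along the tool's x, y, z in m, a list of three; "gripper": the gripper command: -1 is shut, 1 is fully open, values between are in proportion. In form: [{"dr": [ax, ay, az], "offset": [tx, ty, tz], "gripper": gripper}, ...]. A call has 1 to 20 rows; each row is the pose to reach, as a shift and turn from the pose commanded when the call began, along the tool's axes at that moment; what a row does not reach only later rows make up. A row lasts 1/10 s, in which the tool goes at most 50 mm and 8.59 degrees, less where a joint would pass 70% of its speed; a pose out of reach is approached as far as the arm can. A call with a gripper value outside its range is refused whole. The fingers move at their own pace and stop on an object; the grip force is fixed at half the most. Time passes only in rows, so rows that repeat a pose let the fingers close. It gives the time, the measured TCP pose, the force, the opening and the grip force at its end, in the units of the state.
- get_obs(): the state, without advancing time (a new reading comes with each control period).
- get_image(name): name is "scene" or "top"; returns a dict with "image" (420x560x3 uint8, blue, green, red), "fx", "fy", "cx", "cy" (pixels), "k1" (the pictures are not rectified: a ray, as slopes to the right and down, at radius r is drawn at 1 + k1 r^2 times it, then the intrinsics apply), "camera_from_world" (4x4, takes a point from world to camera coordinates). Camera axes: x right, y up, looking along -z (the intrinsics and any distortion apply to the point x, -y, -z); pixel columns grow to the right and rows downward; lengths in mm; the calibration is good to about 2 mm. A picture is of the moment at which its call begins. There is no depth.
- finish_job(): hands the job in; it is judged then, once.
The state is a dict: "clock": time; "qpos": joint angles; "qvel": joint speeds; "joint_torque": joint torques, N m; "ee_pos": TCP position; "tcp_rot": TCP orientation; "contact_force": force on the tool from outside, world axes, zero at the start; "moment": the same for the moment, N m; "finger_gap": finger opening in mm; "grasp_force": force on a finger pad.
Only numpy, scipy, OpenCV 4.12 (cv2) and the standard library are available. Lean on these libraries where they do the work, as an engineer would, in place of code of your own. Each camera call takes 0.05 s, during which the arm holds its last target. There are 200 camera calls.

## Working session

There is one attempt and no reset: what is moved stays moved. The work goes in short steps, Python scripts to look and compute and a shell command to move; the robot and the scene stay as the last step left them, time stands still between calls to the robot, and variables do not carry over. Pictures are saved under pics/ and viewed, at most 10 in all, crops included, and the job is handed in when it is done.

```bash
mkdir -p pics; cat > h.py <<'E'
from bench import *
import numpy as np, cv2
def ray(im,u,v):
    x=(u-im["cx"])/im["fx"]; y=(v-im["cy"])/im["fy"]
    rd=np.hypot(x,y); r=rd
    for _ in range(20): r=rd/(1+im["k1"]*r*r)
    s=r/rd if rd>0 else 1
    T=np.array(im["camera_from_world"]); R=T[:3,:3]; o=-R.T@T[:3,3]
    return o, R.T@np.array([x*s,-y*s,-1])
def onz(im,u,v,z):
    o,d=ray(im,u,v); return o+d*(z-o[2])/d[2]
def proj(im,p):
    T=np.array(im["camera_from_world"]); c=T[:3,:3]@np.array(p,float)+T[:3,3]
    x=c[0]/-c[2]; y=-c[1]/-c[2]; f=1+im["k1"]*(x*x+y*y)
    return im["cx"]+im["fx"]*x*f, im["cy"]+im["fy"]*y*f
E
python3 - <<'E'
from h import *
for n in("scene","top"):
    im=get_image(n); cv2.imwrite(f"pics/{n}0.png",im["image"])
    np.save(f"{n}0.npy",im,allow_pickle=True)
    o,d=ray(im,280,210); print(n,o,onz(im,280,210,0),im["fx"],im["k1"])
s=get_obs();print(s)
E
```

```text
scene [1225.58567867  459.34236803  795.10596979] [439.81041744 -86.41595121   0.        ] 400.5053351931876 -0.07543373837405545
top [ 402.81625304  -36.28543046 1246.20501459] [499.26903212 -10.40210028   0.        ] 384.87711731478026 -0.07838347598935962
{'clock': 0.1, 'qpos': array([-1.36351435,  0.41792661, -0.01029977,  1.61410083,  0.00470739,
        1.11069236, -0.05304315]), 'qvel': array([-0.00057328, -0.00144682,  0.00026164, -0.00122282,  0.00067907,
       -0.000614  , -0.00047125]), 'joint_torque': array([ 1.10791287e-03, -8.65811849e+01,  6.80380203e-01, -4.35643172e+01,
        1.91864924e-02,  4.94631386e-03, -9.13944496e-05]), 'ee_pos': array([153.82195749, 605.42959332, 203.82069319]), 'tcp_rot': array([-3.89827720e-01, -3.11726845e+00,  1.73229763e-03]), 'contact_force': array([-0.45867402, -0.09027502, -0.30067277]), 'moment': array([-0.02007747, -0.05811425, -0.03119684]), 'grasp_force': 0.0, 'finger_gap': 85.3548039163173}
```

View pics/scene0.png

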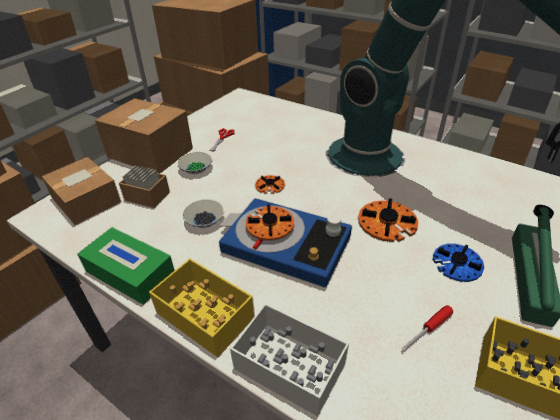

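View pics/top0.png

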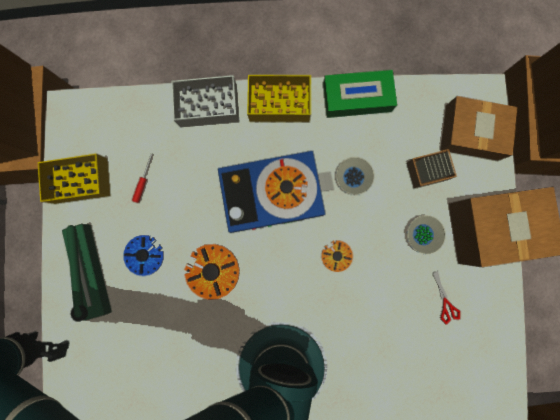

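Orange candidates in the top view are the large disc at (212,271), the small one at (337,256), and the middle-sized one on the counter at (287,186). I choose the last. The blue spare is at (143,255), and the red key at (283,162). The jar is at (236,213) and the knob at (236,179). A close crop will check this.

```bash
python3 - <<'E'
from h import *
im=np.load("top0.npy",allow_pickle=True).item(); I=im["image"]
c=I[140:235,215:335]; cv2.imwrite("pics/crop0.png",cv2.resize(c,None,fx=6,fy=6,interpolation=cv2.INTER_CUBIC))
hsv=cv2.cvtColor(I,cv2.COLOR_BGR2HSV)
roi=np.zeros(I.shape[:2],np.uint8); roi[140:235,215:335]=255
def mask(lo,hi): return cv2.inRange(hsv,lo,hi)&roi
o=mask((6,120,100),(22,255,255)); o[:, :256]=0
pts=cv2.findNonZero(o); (cx,cy),r=cv2.minEnclosingCircle(cv2.convexHull(pts))
print("plate",cx,cy,r,onz(im,cx,cy,73), onz(im,cx+r,cy,73)-onz(im,cx,cy,73))
rd=mask((0,150,90),(4,255,255))|mask((174,150,90),(180,255,255))
n,l,st,ce=cv2.connectedComponentsWithStats(rd)
for i in range(1,n):
    if st[i,4]>5: print("red",st[i],ce[i],onz(im,*ce[i],61))
b=mask((105,120,60),(125,255,255)); cs,_=cv2.findContours(b,cv2.RETR_EXTERNAL,cv2.CHAIN_APPROX_NONE)
k=max(cs,key=cv2.contourArea); R=cv2.minAreaRect(k); print(R,[onz(im,*p,50)[:2].round(1) for p in cv2.boxPoints(R)])
E
```

```text
plate 285.8805847167969 186.64178466796875 21.46319580078125 [565.01443714 -32.13023326  73.        ] [ -2.13897964 -65.88386528   0.        ]
red [280 160   4   6  18] [281.5 162.5] [643.18846874 -20.78220348  61.        ]
((270.57354736328125, 191.3924560546875), (64.99242401123047, 97.3043441772461), 79.3803482055664) [array([633.7, 184.8]), array([ 680.7, -119.5]), array([ 477.4, -149.1]), array([430.8, 150.3])]
```

View pics/crop0.png

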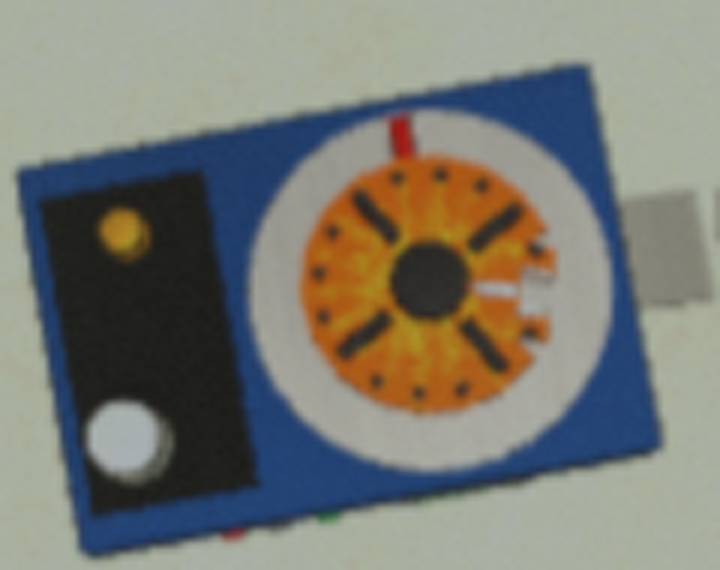

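The crop confirms the choice: an orange plate on the white ring with its hub at about (430,280) in the crop. The notch with its white line points right at (540,293), and the key is up at (401,137). The plate needs to turn about 107° anticlockwise.

```bash
cat >> h.py <<'E'
from scipy.spatial.transform import Rotation as Ro
def off(p,s=None):
    s=s or get_obs(); return (Ro.from_rotvec(s["tcp_rot"]).inv().apply(np.array(p)-s["ee_pos"])/1000).round(4).tolist()
def measure(im,hz,fz,x0=256,verbose=True):
    I=im["image"]; h=cv2.cvtColor(I,cv2.COLOR_BGR2HSV)
    return I,h
E
python3 - <<'E'
from h import *
im=np.load("top0.npy",allow_pickle=True).item(); sc=np.load("scene0.npy",allow_pickle=True).item()
def hub(im,u,v,z,r):
    g=im["image"].max(2); m=((g<70)*255).astype(np.uint8)
    n,l,st,ce=cv2.connectedComponentsWithStats(m)
    i=min((i for i in range(1,n) if st[i,4]>r),key=lambda i:np.hypot(*(ce[i]-[u,v]))); print(st[i],ce[i],onz(im,*ce[i],z)); return ray(im,*ce[i])
a=hub(im,286.6,186.6,89,60); b=hub(sc,269,221,89,30)
# two-view midpoint
A=np.stack([a[1],-b[1]],1); t=np.linalg.lstsq(A,b[0]-a[0],rcond=None)[0]; print("mid",a[0]+t[0]*a[1],b[0]+t[1]*b[1])
C=onz(im,215+430/6,140+280/6,89); N=onz(im,215+540/6,140+293/6,73); L=onz(im,215+495/6,140+289/6,73);K=onz(im,215+401/6,140+137/6,62)
an=lambda p:np.degrees(np.arctan2(*(p-C)[[1,0]]))
print(C,N,K,an(N),an(L),an(K))
an0=-97
p=C+47*np.array([np.cos(np.radians(an0)),np.sin(np.radians(an0)),0]); p[2]=200; print(p,off(p))
E
```

```text
[280 181  13  12 118] [285.91525424 186.37288136] [563.62077636 -32.3175709   89.        ]
[262 204  15  32 183] [269.30601093 219.14754098] [575.14973265 -28.13495208  89.        ]
mid [564.95584293 -32.28462806  79.39239878] [566.48837715 -34.62631283  79.59732959]
[562.64851052 -34.56618509  89.        ] [556.32714163 -90.58030376  73.        ] [641.89379035 -21.803703    62.        ] -96.43876620450555 -96.06708206325843 9.148947175657922
[556.92065138 -81.21585422 200.        ] [-0.5598, -0.5662, 0.0045]
```

```bash
python3 -m creep '[{"dr":[0,0,0],"offset":[-0.561,-0.564,0.004],"gripper":-1},{"dr":[0,0,0],"offset":[-0.561,-0.564,0.004],"gripper":-1},{"dr":[0,0,0],"offset":[-0.561,-0.564,0.004],"gripper":-1},{"dr":[0,0,0],"offset":[-0.561,-0.564,0.004],"gripper":-1},{"dr":[0,0,0],"offset":[-0.561,-0.564,0.004],"gripper":-1},{"dr":[0,0,0],"offset":[-0.561,-0.564,0.004],"gripper":-1},{"dr":[0,0,0],"offset":[-0.561,-0.564,0.004],"gripper":-1},{"dr":[0,0,0],"offset":[-0.561,-0.564,0.004],"gripper":-1},{"dr":[0,0,0],"offset":[-0.561,-0.564,0.004],"gripper":-1},{"dr":[0,0,0],"offset":[-0.561,-0.564,0.004],"gripper":-1},{"dr":[0,0,0],"offset":[-0.561,-0.564,0.004],"gripper":-1},{"dr":[0,0,0],"offset":[-0.561,-0.564,0.004],"gripper":-1},{"dr":[0,0,0],"offset":[-0.561,-0.564,0.004],"gripper":-1},{"dr":[0,0,0],"offset":[-0.561,-0.564,0.004],"gripper":-1},{"dr":[0,0,0],"offset":[-0.561,-0.564,0.004],"gripper":-1},{"dr":[0,0,0],"offset":[-0.561,-0.564,0.004],"gripper":-1},{"dr":[0,0,0],"offset":[-0.561,-0.564,0.004],"gripper":-1},{"dr":[0,0,0],"offset":[-0.561,-0.564,0.004],"gripper":-1},{"dr":[0,0,0],"offset":[-0.561,-0.564,0.004],"gripper":-1},{"dr":[0,0,0],"offset":[-0.561,-0.564,0.004],"gripper":-1}]'
python3 - <<'E'
from h import *
print(off((559,-79,105)))
im=get_image("scene"); c=im["image"][130:300,190:390]; cv2.imwrite("pics/s1.png",cv2.resize(c,None,fx=3.5,fy=3.5,interpolation=cv2.INTER_CUBIC))
E
```

```text
clock: 2.1
ee_pos: [558.5, -77.8, 200.5]
tcp_rot: [-0.387, -3.118, -0.001]
contact_force: [0.5, -0.5, 0.5]
finger_gap: 0.0
grasp_force: 0.0
[-0.0008, -0.0011, 0.0955]
```

View pics/s1.png

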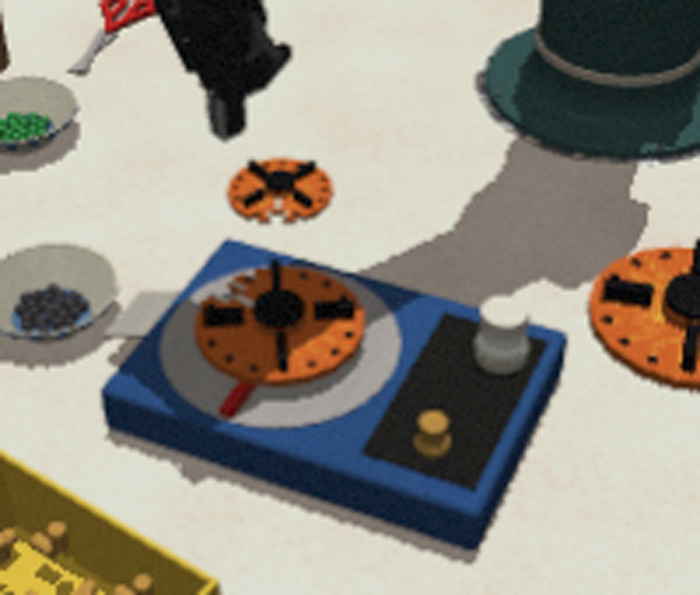

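The scene view shows the shut fingertip above the plate, its end at crop (227,135), with nothing near it. I'll check the tip height from this pixel, and go down to 105.

```bash
python3 -m creep '[{"dr":[0,0,0],"offset":[0,0,0.03],"gripper":-1},{"dr":[0,0,0],"offset":[-0.001,-0.001,0.06],"gripper":-1},{"dr":[0,0,0],"offset":[-0.001,-0.001,0.09],"gripper":-1},{"dr":[0,0,0],"offset":[-0.001,-0.001,0.09],"gripper":-1},{"dr":[0,0,0],"offset":[-0.001,-0.001,0.09],"gripper":-1}]'
python3 - <<'E'
from h import *
im=np.load("scene0.npy",allow_pickle=True).item()
for z in(176,189): print(z,np.array(proj(im,(559,-78,z))), "seen",190+227/3.5,130+137/3.5)
print(off((559,-79,91)))
im=get_image("scene"); c=im["image"][170:270,210:330]; cv2.imwrite("pics/s2.png",cv2.resize(c,None,fx=6,fy=6,interpolation=cv2.INTER_CUBIC))
E
```

```text
clock: 2.65
ee_pos: [559.6, -79.9, 111.2]
tcp_rot: [-0.389, -3.117, 0.0]
contact_force: [0.7, -0.2, -0.2]
finger_gap: 0.1
grasp_force: 0.0
176 [256.11577854 184.07392974] seen 254.85714285714286 169.14285714285714
189 [255.83314505 180.03998945] seen 254.85714285714286 169.14285714285714
[0.0008, 0.0008, 0.0202]
```

View pics/s2.png

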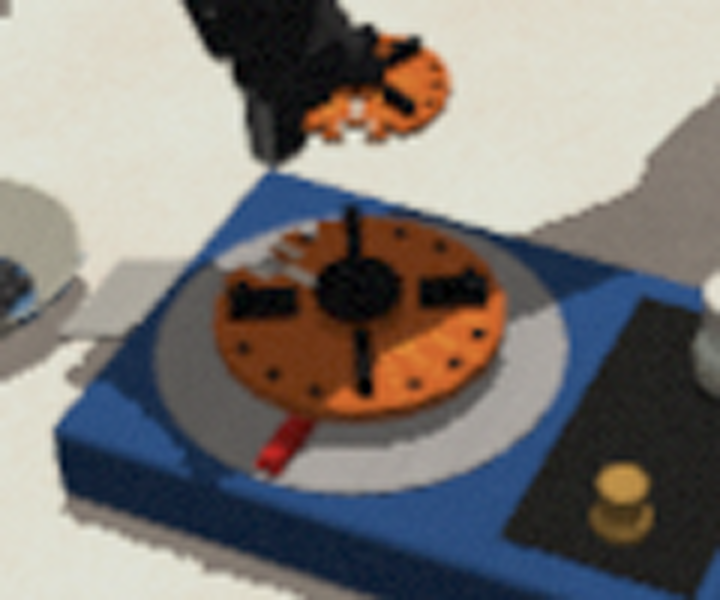

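```bash
python3 - <<'E'
from h import *
im=np.load("scene0.npy",allow_pickle=True).item()
for p in[(559.6,-80,100),(559.6,-80,111),(564,-32.5,89),(642,-21,61),(505,-80,100)]: print(p,np.array(proj(im,p)))
print("seen tip 255,197.5 hub 269.5,218 key outer ~258,245")
s=get_obs();print(s["ee_pos"])
im=get_image("top"); np.save("t1.npy",im,allow_pickle=True);print(np.array(proj(im,(559.6,-80,100))))
c=im["image"][140:235,235:355]; cv2.imwrite("pics/t1.png",cv2.resize(c,None,fx=6,fy=6,interpolation=cv2.INTER_CUBIC))
E
```

```text
(559.6, -80, 100) [256.97587555 206.32728027]
(559.6, -80, 111) [256.75139359 203.20978962]
(564, -32.5, 89) [270.34958406 216.29925942]
(642, -21, 61) [257.27922463 242.29520762]
(505, -80, 100) [268.39764548 196.06433158]
seen tip 255,197.5 hub 269.5,218 key outer ~258,245
[560.11689446 -80.0651787  111.89679921]
[301.81006357 186.68396603]
```

View pics/t1.png

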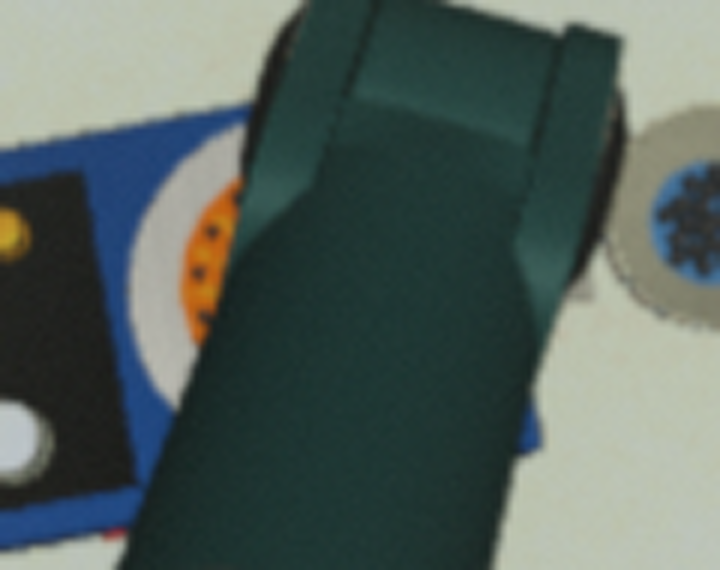

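The finger appears about 30 mm higher, or farther back, than predicted. The starting picture showed the open gripper from above, so I'll check which against it and against a simple mask.

```bash
python3 - <<'E'
from h import *
im=np.load("top0.npy",allow_pickle=True).item()
ty=np.array([.246,.968,0]); c=np.array([154,605.6,0])
for z in(180,193,204): print(z,[np.array(proj(im,c+s*ty*44+[0,0,z])).round(1) for s in(-1,0,1)])
cr=im["image"][310:400,0:120]; cv2.imwrite("pics/t0g.png",cv2.resize(cr,None,fx=6,fy=6,interpolation=cv2.INTER_CUBIC))
E
```

```text
180 [array([ 79.2, 337.2]), array([ 65.1, 333.3]), array([ 51.1, 329.3])]
193 [array([ 76.8, 338.3]), array([ 62.5, 334.3]), array([ 48.3, 330.3])]
204 [array([ 74.7, 339.3]), array([ 60.2, 335.2]), array([ 46. , 331.2])]
```

View pics/t0g.png

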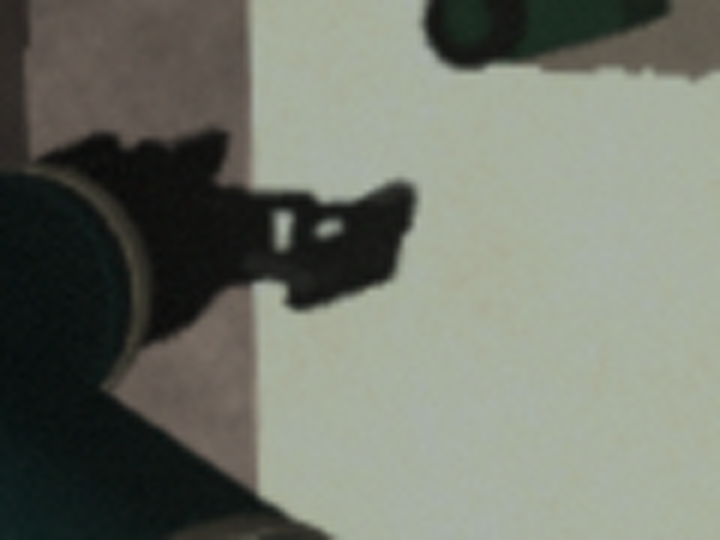

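The open gripper's finger tips, at crop (400,240) and (215,140), also lie outward of the prediction. So the tips really stand higher than I assumed, and the error is not sideways. I'll descend slowly and watch the force.

```bash
python3 -m creep '[{"dr":[0,0,0],"offset":[0,0,0.004],"gripper":-1},{"dr":[0,0,0],"offset":[0,0,0.008],"gripper":-1},{"dr":[0,0,0],"offset":[0,0,0.012],"gripper":-1},{"dr":[0,0,0],"offset":[0,0,0.016],"gripper":-1},{"dr":[0,0,0],"offset":[0,0,0.018],"gripper":-1},{"dr":[0,0,0],"offset":[0,0,0.018],"gripper":-1}]'
python3 - <<'E'
from h import *
im=get_image("scene"); np.save("s3.npy",im,allow_pickle=True)
s=get_obs(); e=s["ee_pos"]; print(e,s["contact_force"])
for d in(11,0,-10,-20,-30): print(d,np.array(proj(im,e-[0,0,d])).round(1))
c=im["image"][170:270,210:330]; cv2.imwrite("pics/s3.png",cv2.resize(c,None,fx=6,fy=6,interpolation=cv2.INTER_CUBIC))
E
```

```text
clock: 3.35
ee_pos: [559.3, -80.3, 92.1]
tcp_rot: [-0.39, -3.117, 0.0]
contact_force: [-0.5, -0.2, 0.1]
finger_gap: -0.0
grasp_force: 0.0
[559.39949088 -80.30451765  92.28350321] [-0.27568756 -0.67231108  0.54505968]
11 [257.3 211.5]
0 [257.1 208.4]
-10 [256.9 205.6]
-20 [256.7 202.8]
-30 [256.5 199.9]
```

View pics/s3.png

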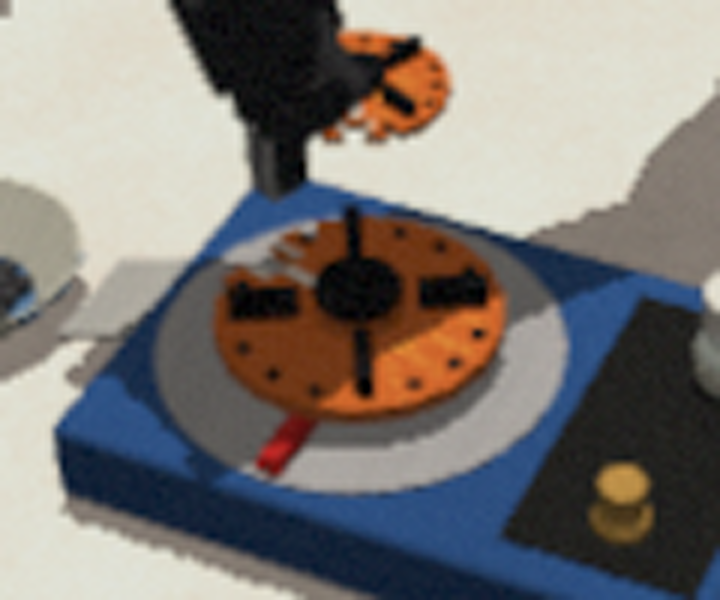

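The tip appears at crop (278,195), still about 30-40 mm above the plate by sight and with no force on it. I'll go lower in small steps, watching the force.

```bash
cat > look.py <<'E'
from h import *
import sys
im=get_image("scene"); I=im["image"]; s=get_obs(); e=s["ee_pos"]
print(e.round(1),s["contact_force"].round(1))
np.save("last.npy",im,allow_pickle=True)
b=np.load("scene0.npy",allow_pickle=True).item()["image"]
m=((I.max(2)<60)&(b.max(2)>75)).astype(np.uint8)*255
m[:, :235]=0; m[:,345:]=0; m[:150]=0
n,l,st,ce=cv2.connectedComponentsWithStats(m)
i=1+np.argmax(st[1:,4]); v=np.where((l==i).any(1))[0].max(); us=np.where(l[v]==i)[0]
print("tip px",us.min(),us.max(),v)
for z in(100,90,80,70): print(z,np.array(proj(im,[e[0],e[1],z])).round(1))
E
python3 -m creep '[{"dr":[0,0,0],"offset":[0,0,0.005],"gripper":-1},{"dr":[0,0,0],"offset":[0,0,0.01],"gripper":-1},{"dr":[0,0,0],"offset":[0,0,0.015],"gripper":-1},{"dr":[0,0,0],"offset":[0,0,0.02],"gripper":-1},{"dr":[0,0,0],"offset":[0,0,0.02],"gripper":-1}]'; python3 look.py
```

```text
clock: 3.9
ee_pos: [559.1, -80.2, 71.6]
tcp_rot: [-0.39, -3.116, 0.0]
contact_force: [0.4, -0.7, 0.6]
finger_gap: 0.0
grasp_force: 0.0
[559.2 -80.3  72. ] [ 1.1 -0.4  1. ]
tip px 254 258 207
100 [257.  206.2]
90 [257.2 209. ]
80 [257.4 211.8]
70 [257.6 214.5]
```

```bash
python3 -m creep '[{"dr":[0,0,0],"offset":[0,0,0.003],"gripper":-1},{"dr":[0,0,0],"offset":[0,0,0.006],"gripper":-1},{"dr":[0,0,0],"offset":[0,0,0.009],"gripper":-1},{"dr":[0,0,0],"offset":[0,0,0.009],"gripper":-1}]'; python3 look.py
```

```text
clock: 4.35
ee_pos: [559.2, -80.2, 63.0]
tcp_rot: [-0.39, -3.117, 0.0]
contact_force: [0.4, 0.4, 0.3]
finger_gap: -0.1
grasp_force: 0.0
[559.3 -80.2  63.2] [0.4 0.6 0.9]
tip px 256 257 210
100 [257.  206.2]
90 [257.2 209. ]
80 [257.4 211.8]
70 [257.6 214.5]
```

```bash
python3 -m creep '[{"dr":[0,0,0],"offset":[0,0,0.002],"gripper":-1},{"dr":[0,0,0],"offset":[0,0,0.004],"gripper":-1},{"dr":[0,0,0],"offset":[0,0,0.006],"gripper":-1},{"dr":[0,0,0],"offset":[0,0,0.007],"gripper":-1},{"dr":[0,0,0],"offset":[0,0,0.007],"gripper":-1}]'; python3 look.py;  python3 -c "
from h import *
im=np.load('last.npy',allow_pickle=True).item()
c=im['image'][170:270,210:330]; cv2.imwrite('pics/s4.png',cv2.resize(c,None,fx=6,fy=6,interpolation=cv2.INTER_CUBIC))"
```

```text
clock: 4.9
ee_pos: [559.4, -80.3, 56.3]
tcp_rot: [-0.39, -3.117, 0.0]
contact_force: [-0.2, 0.2, -1.7]
finger_gap: 0.5
grasp_force: 0.0
[559.4 -80.3  56.4] [ 0.3  0.5 -0.1]
tip px 256 258 212
100 [256.9 206.3]
90 [257.1 209.1]
80 [257.3 211.8]
70 [257.5 214.6]
```

View pics/s4.png

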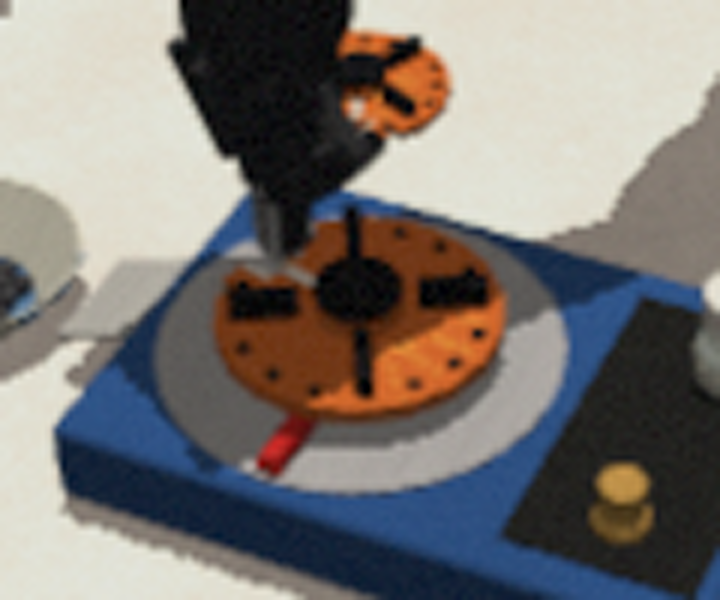

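The tip now ends just above the disc near the notch, at crop (280,255), between two ribs, and there is no force. The tip therefore stands about 24 mm above the reported TCP. Next I'll work out the arc.

```bash
cat > arc.py <<'E'
from h import *
import sys
a0,a1,st=map(float,sys.argv[1:4]); r=float(sys.argv[4]) if len(sys.argv)>4 else 48
s=get_obs(); e=s["ee_pos"]; C=np.array([564,-32.5])
print("now",np.degrees(np.arctan2(e[1]-C[1],e[0]-C[0])),np.hypot(*(e[:2]-C)))
for a in np.arange(a0,a1+.1,st):
    t=np.radians(a); print(a,np.round(off((C[0]+r*np.cos(t),C[1]+r*np.sin(t),e[2]),s),3)[:2])
E
python3 arc.py -90 -10 5
```

```text
now -95.45209814946185 48.005233227131875
-90.0 [-0.004  0.001]
-85.0 [-0.008  0.002]
-80.0 [-0.012  0.004]
-75.0 [-0.016  0.006]
-70.0 [-0.02   0.008]
-65.0 [-0.023  0.01 ]
-60.0 [-0.026  0.013]
-55.0 [-0.029  0.016]
-50.0 [-0.032  0.019]
-45.0 [-0.034  0.023]
-40.0 [-0.036  0.027]
-35.0 [-0.038  0.03 ]
-30.0 [-0.039  0.034]
-25.0 [-0.04   0.038]
-20.0 [-0.04   0.043]
-15.0 [-0.041  0.047]
-10.0 [-0.04   0.051]
```

```bash
python3 -m creep '[{"dr":[0,0,0],"offset":[-0.004,0.001,0],"gripper":-1},{"dr":[0,0,0],"offset":[-0.008,0.002,0],"gripper":-1},{"dr":[0,0,0],"offset":[-0.012,0.004,0],"gripper":-1},{"dr":[0,0,0],"offset":[-0.016,0.006,0],"gripper":-1},{"dr":[0,0,0],"offset":[-0.020,0.008,0],"gripper":-1},{"dr":[0,0,0],"offset":[-0.023,0.010,0],"gripper":-1},{"dr":[0,0,0],"offset":[-0.026,0.013,0],"gripper":-1},{"dr":[0,0,0],"offset":[-0.029,0.016,0],"gripper":-1},{"dr":[0,0,0],"offset":[-0.032,0.019,0],"gripper":-1},{"dr":[0,0,0],"offset":[-0.034,0.023,0],"gripper":-1},{"dr":[0,0,0],"offset":[-0.036,0.027,0],"gripper":-1},{"dr":[0,0,0],"offset":[-0.038,0.030,0],"gripper":-1},{"dr":[0,0,0],"offset":[-0.039,0.034,0],"gripper":-1}]'
cat > ang.py <<'E'
# notch angle from the white line/marks in a picture: sample the plate's face, find white pixels by polar angle
from h import *
import sys
im=get_image(sys.argv[1]); I=im["image"].astype(int); print(get_obs()["contact_force"].round(1))
C=np.array([564,-32.5,0]); z=float(sys.argv[2]) if len(sys.argv)>2 else 73
b=cv2.GaussianBlur(im["image"],(3,3),0)
def prof(r,z):
    a=np.arange(-180,180,2); out=[]
    for t in np.radians(a):
        u,v=proj(im,C+[r*np.cos(t),r*np.sin(t),z]); c=cv2.getRectSubPix(im["image"],(1,1),(u,v))[0,0].astype(int)
        s=c.max()-c.min(); out.append('W' if c.max()>110 and s<70 else 'k' if c.max()<80 else 'o' if s>70 else '.')
    return ''.join(out)
print('r    -180'+' '*41+'-90'+' '*42+'0'+' '*44+'90')
for r in(32,37,43,50,56): print(r,'  ',prof(r,z))
E
python3 ang.py scene
```

```text
clock: 6.25
ee_pos: [605.8, -56.8, 56.4]
tcp_rot: [0.39, 3.117, -0.0]
contact_force: [-0.8, -0.2, 0.3]
finger_gap: -0.1
grasp_force: 0.3
[-0.1  0.4  0.4]
r    -180                                         -90                                          0                                            90
32    k.ooooo.kkkkkkkkkkkkkkkkkkkkkkkkkkkkkkkkkkk.oooooooooooo........kkkkkkkkkkkkkkkkkkkkk.ooooooooooooooooooooooooooooooooo.kkkkkkkkkkkkkkk.ooooooooooooooooooooooooooooookkkkkkkkkkkkkk
37    kkkoooooooooooooooooooooooooo.kkkkkkkkkkkkkk......kkkkkkkkkkkkkkkkkkkkkkkkkkkkkkkkkkkkoooooooooooooooooooooooooooooooooo.kkkkkkkkkkkk.oooooooooooooooooooooooooooooooo.kkkkkkkkkkkkk
43    k.ooooooooooooooooooooooo.kkkkkkkkkkkkkkkkkkkkkkkkkkkkkkkkkkkkkkkkkkkkkkkkkkkkkkkkkkk.oooooooooooooooooooooooooooooooooookkkkkkkkkkkkooooooooooooooooooooooooooooooooookkkkkkkkkkkkk
50    kkk.ooooooooo..ooooookkkkkkkkkkkkkkkkkkkkkkkkkkkkkkkkkkkkkkkkkkkkkkkkkkkkkkkkkkkkkkk.oooooooooooooooooooooooooooooooooooo.kkkkkkkkkoooooooooooooooooooooooooooooooooooo.kkkkkkkkkkkk
56    .kk.ooooooooo..ooookkkkkkkkkkkkkkkkkkkkkkkkkkkkkkkkkkkkkkkkkkkkkkkkkkkkkkkkkkkkkkkkkoooooooooooooooooo..oooooooo.kooooooookkkkkkoooooo.kk.oooooo.kkkkooooooo.kkkkooooooookkkkkkkkkk.
```

```bash
cat > rib.py <<'E'
from h import *
import sys
C0=np.array([564,-32.5,0])
def ribs(im,rs=(40,44,48,52),z=87,C=C0):
    a=np.arange(-180,180,1.); D=np.ones(len(a),bool); acc=np.zeros(len(a))
    for r in rs:
        for i,t in enumerate(np.radians(a)):
            u,v=proj(im,C+[r*np.cos(t),r*np.sin(t),z]); acc[i]+=cv2.getRectSubPix(im["image"],(1,1),(u,v))[0,0].max()<85
    k=acc>=len(rs)/2; out=[]; i=0
    while i<len(a):
        if k[i]:
            j=i
            while j+1<len(a) and k[j+1]: j+=1
            out.append((round((a[i]+a[j])/2,1),j-i+1)); i=j
        i+=1
    return out
if __name__=="__main__":
    for n in sys.argv[1:]:
        im=np.load(n,allow_pickle=True).item() if n.endswith("npy") else get_image(n)
        print(n,ribs(im))
E
python3 rib.py scene0.npy top0.npy scene; python3 arc.py -25 35 5
```

```text
scene0.npy [(np.float64(-138.0), 9), (np.float64(-39.5), 28), (np.float64(33.5), 8), (np.float64(117.0), 29)]
top0.npy [(np.float64(-142.0), 9), (np.float64(-52.5), 8), (np.float64(38.5), 8), (np.float64(129.0), 9)]
scene [(np.float64(-70.5), 152), (np.float64(62.5), 22), (np.float64(152.5), 30)]
now -29.506277532351927 48.211733766299844
-25.0 [-0.001  0.004]
-20.0 [-0.001  0.008]
-15.0 [-0.002  0.012]
-10.0 [-0.001  0.016]
-5.0 [-0.001  0.02 ]
0.0 [-0.     0.024]
5.0 [0.001 0.028]
10.0 [0.003 0.032]
15.0 [0.005 0.036]
20.0 [0.007 0.04 ]
25.0 [0.009 0.043]
30.0 [0.012 0.046]
35.0 [0.015 0.049]
```

```bash
python3 -m creep '[{"dr":[0,0,0],"offset":[-0.001,0.004,0],"gripper":-1},{"dr":[0,0,0],"offset":[-0.001,0.008,0],"gripper":-1},{"dr":[0,0,0],"offset":[-0.002,0.012,0],"gripper":-1},{"dr":[0,0,0],"offset":[-0.001,0.016,0],"gripper":-1},{"dr":[0,0,0],"offset":[-0.001,0.020,0],"gripper":-1},{"dr":[0,0,0],"offset":[0,0.024,0],"gripper":-1},{"dr":[0,0,0],"offset":[0.001,0.028,0],"gripper":-1},{"dr":[0,0,0],"offset":[0.003,0.032,0],"gripper":-1},{"dr":[0,0,0],"offset":[0.003,0.032,0],"gripper":-1}]'
python3 rib.py scene; python3 arc.py 15 50 5
```

```text
clock: 7.25
ee_pos: [610.6, -24.3, 56.4]
tcp_rot: [-0.388, -3.117, -0.0]
contact_force: [-0.5, -0.0, 0.1]
finger_gap: -0.3
grasp_force: 0.0
scene [(np.float64(-114.0), 87), (np.float64(-48.5), 32), (np.float64(9.0), 57), (np.float64(107.0), 35), (np.float64(148.0), 5)]
now 9.52587689873469 47.21415379739525
15.0 [0.001 0.004]
20.0 [0.004 0.008]
25.0 [0.006 0.011]
30.0 [0.009 0.014]
35.0 [0.012 0.017]
40.0 [0.015 0.02 ]
45.0 [0.019 0.022]
50.0 [0.022 0.024]
```

```bash
python3 -m creep '[{"dr":[0,0,0],"offset":[0.001,0.004,0],"gripper":-1},{"dr":[0,0,0],"offset":[0.004,0.008,0],"gripper":-1},{"dr":[0,0,0],"offset":[0.006,0.011,0],"gripper":-1},{"dr":[0,0,0],"offset":[0.009,0.014,0],"gripper":-1},{"dr":[0,0,0],"offset":[0.012,0.017,0],"gripper":-1},{"dr":[0,0,0],"offset":[0.012,0.017,0],"gripper":-1}]'
python3 rib.py scene; python3 arc.py 20 50 5
```

```text
clock: 7.9
ee_pos: [602.9, -4.9, 56.4]
tcp_rot: [-0.389, -3.117, -0.0]
contact_force: [0.3, -0.3, 0.2]
finger_gap: 0.1
grasp_force: 0.0
scene [(np.float64(-134.5), 92), (np.float64(-22.5), 28), (np.float64(38.5), 42), (np.float64(149.5), 60)]
now 34.828676794012814 47.5733950476312
20.0 [-0.008 -0.009]
25.0 [-0.006 -0.006]
30.0 [-0.003 -0.002]
35.0 [-0.  0.]
40.0 [0.003 0.003]
45.0 [0.007 0.005]
50.0 [0.01  0.007]
```

```bash
python3 -m creep '[{"dr":[0,0,0],"offset":[-0.005,-0.005,0],"gripper":-1},{"dr":[0,0,0],"offset":[-0.005,-0.005,0],"gripper":-1},{"dr":[0,0,0],"offset":[-0.005,-0.005,-0.04],"gripper":-1},{"dr":[0,0,0],"offset":[-0.005,-0.005,-0.08],"gripper":-1},{"dr":[0,0,0],"offset":[-0.02,-0.05,-0.08],"gripper":-1},{"dr":[0,0,0],"offset":[-0.03,-0.10,-0.08],"gripper":-1},{"dr":[0,0,0],"offset":[-0.04,-0.15,-0.08],"gripper":-1},{"dr":[0,0,0],"offset":[-0.05,-0.20,-0.08],"gripper":-1},{"dr":[0,0,0],"offset":[-0.05,-0.20,-0.08],"gripper":-1}]'
python3 rib.py scene top; python3 -c "
from h import *
im=get_image('top'); cv2.imwrite('pics/t2.png',cv2.resize(im['image'][140:235,215:335],None,fx=6,fy=6,interpolation=cv2.INTER_CUBIC))"
```

```text
clock: 8.85
ee_pos: [600.3, -220.2, 136.9]
tcp_rot: [0.404, 3.115, -0.006]
contact_force: [-0.8, 0.9, 0.4]
finger_gap: -0.1
grasp_force: 0.0
scene [(np.float64(-149.0), 15), (np.float64(-122.5), 22), (np.float64(-24.0), 25), (np.float64(51.0), 13), (np.float64(136.0), 29)]
top [(np.float64(-128.5), 8), (np.float64(-35.5), 6), (np.float64(59.0), 7), (np.float64(146.0), 5)]
```

```bash
cat > fine.py <<'E'
from h import *
def run(im,hz=89,rz=87,fz=73):
    I=im["image"][145:230,250:330]; U=cv2.resize(I,None,fx=6,fy=6,interpolation=cv2.INTER_CUBIC); px=lambda c:((c[0]+.5)/6-.5+250,(c[1]+.5)/6-.5+145)
    h=cv2.cvtColor(U,cv2.COLOR_BGR2HSV)
    n,l,st,ce=cv2.connectedComponentsWithStats(((U.max(2)<105)*255).astype(np.uint8))
    cs=[(st[i,4],px(ce[i])) for i in range(1,n) if st[i,4]>200]
    k=min((c for c in cs if c[0]>2500),key=lambda c:np.hypot(c[1][0]-286,c[1][1]-186.5)); H=onz(im,*k[1],hz)[:2]; print("hub",k[0],H.round(1))
    an=lambda p:np.degrees(np.arctan2(p[1]-H[1],p[0]-H[0]))
    R=[]
    for a,c in cs:
        p=onz(im,*c,rz)[:2]; r=np.hypot(*(p-H))
        if 36<r<50: R.append(an(p)); print("rib",a,round(r,1),round(an(p),1))
    w=((h[...,1]<90)&(U.max(2)>130)).astype(np.uint8)*255
    n,l,st,ce=cv2.connectedComponentsWithStats(w)
    for i in range(1,n):
        p=onz(im,*px(ce[i]),fz)[:2]; r=np.hypot(*(p-H))
        if 20<r<68 and 30<st[i,4]<2000: print("white",st[i,4],round(r,1),round(an(p),1))
    rd=(((h[...,0]<4)|(h[...,0]>174))&(h[...,1]>170)&(U.max(2)>90)).astype(np.uint8)*255
    n,l,st,ce=cv2.connectedComponentsWithStats(rd); i=1+np.argmax(st[1:,4]); p=onz(im,*px(ce[i]),62)[:2]
    print("key",st[i,4],round(np.hypot(*(p-H)),1),round(an(p),1))
if __name__=="__main__":
    run(np.load("top0.npy",allow_pickle=True).item()); print(); run(get_image("top"))
E
python3 fine.py
```

```text
hub 4992 [563.6 -32.9]
rib 984 42.9 37.8
rib 1035 42.9 -52.2
rib 1036 42.6 128.0
rib 997 42.7 -142.0
key 480 80.6 8.8

hub 4641 [561.6 -31.3]
rib 791 43.0 -34.8
rib 780 42.6 55.4
rib 1282 47.3 -124.7
rib 768 42.3 145.4
white 512 34.8 9.7
key 1002 72.6 7.5
```

View pics/t2.png

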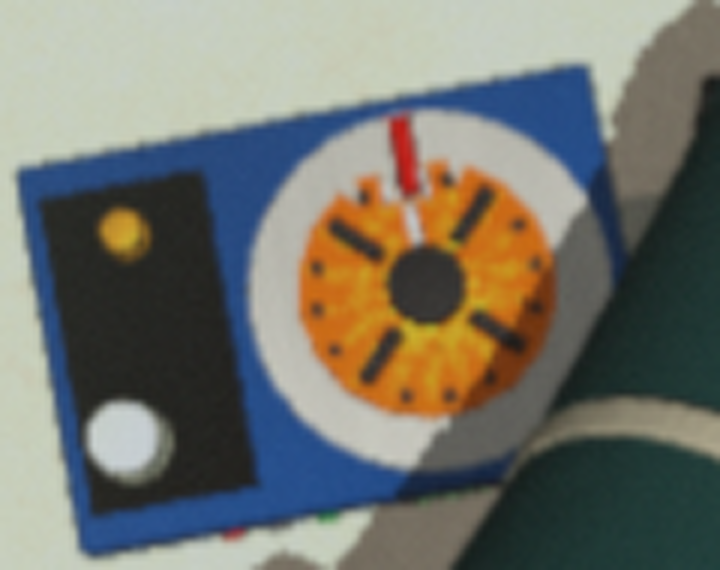

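The top view shows the notch, at crop (408,195), practically over the red key, with the white line pointing at it. I'll measure the sideways centring directly at the rim.

```bash
python3 - <<'E'
from h import *
im=get_image("top"); I=im["image"]
C=np.array([563.7,-32.8]); t=np.radians(9.0); ex=np.array([np.cos(t),np.sin(t)]); ey=np.array([-ex[1],ex[0]])
y=np.arange(-20,20.1,.5)
for r in(48,51,54,57,60,63,72,78,84):
    z=73 if r<66 else 62
    P=np.array([proj(im,[*(C+r*ex+q*ey),z]) for q in y]).astype(np.float32)
    c=cv2.remap(I,P[None,:,0],P[None,:,1],cv2.INTER_CUBIC)[0].astype(float); b,g,rr=c.T
    red=np.clip(rr-1.6*g-10,0,None)*(np.abs(y)<10); wh=b*(np.abs(y)<16); 
    s=''.join('R' if R>90 and G<.45*R else 'o' if B<.5*R else 'W' for B,G,R in c)
    print(r,s,"red",round((red*y).sum()/max(red.sum(),1),1))
E
```

```text
48 ooooooooooooooooooooWWWWWWWWWWWWWWWooooooooooooWWWWWWWWWWWWWWWWWWWWWWWWWooooooooo red 0.1
51 WWWooooooooooooooooWWWWWWWWWWWWWWoRRRRRRRRRRRRRRoWWWWWWWWWWWWWWWWWWWWWWWWoooooooo red 0.2
54 WWWoooooooooooooooooWWWWWWWWWWWWWoRRRRRRRRRRRRRRRRoWWWWWWWWWWWWWWWWWWWWWooooooooo red 0.5
57 WoooooooooooooooooooWWWWWWWWWWWWWoRRRRRRRRRRRRRRRRoWWWWWWWWWWWWWWWWWWWWWWoooooooo red 0.6
60 WooooooooooooooooooWWWWWWWWWWWWWoRRRRRRRRRRRRRRRRRWWWWWWWWWWWWWWWWWWWWWWWWWoooooo red 0.3
63 WWWWWWWWWWWWWWWWWWWWWWWWWWWWWWooRRRRRRRRRRRRRRRRRoWWWWWWWWWWWWWWWWWWWWWWWWWWWWWWW red -0.1
72 WWWWWWWWWWWWWWWWWWWWWWWWWWWWWWoRRRRRRRRRRRRRRRRRRoWWWWWWWWWWWWWWWWWWWWWWWWWWWWWWW red -0.3
78 WWWWWWWWWWWWWWWWWWWWWWWWWWWWWWoRRRRRRRRRRRRRRRRRRoWWWWWWWWWWWWWWWWWWWWWWWWWWWWWWW red -0.4
84 WWWWWWWWWWWWWWWWWWWWWWWWWWWWWWoRRRRRRRRRRRRRRRRRRoWWWWWWWWWWWWWWWWWWWWWWWWWWWWWWW red -0.3
```

The notch gap is centred at about +2.9 mm and the key at +0.5 mm, so the plate is about 2.4° too far anticlockwise. I'll nudge it back with the rib at -35° from the other side.

```bash
python3 -c "
from h import *
print(off((610.8,-28.4,136)),off((610.8,-28.4,56.3)))"
```

```text
[0.0367, 0.1784, 0.0004] [0.0367, 0.1784, 0.0801]
```

```bash
python3 -m creep '[{"dr":[0,0,0],"offset":[0.01,0.04,0],"gripper":-1},{"dr":[0,0,0],"offset":[0.018,0.08,0],"gripper":-1},{"dr":[0,0,0],"offset":[0.026,0.12,0],"gripper":-1},{"dr":[0,0,0],"offset":[0.034,0.16,0],"gripper":-1},{"dr":[0,0,0],"offset":[0.037,0.178,0],"gripper":-1},{"dr":[0,0,0],"offset":[0.037,0.178,0],"gripper":-1},{"dr":[0,0,0],"offset":[0.037,0.178,0.03],"gripper":-1},{"dr":[0,0,0],"offset":[0.037,0.178,0.06],"gripper":-1},{"dr":[0,0,0],"offset":[0.037,0.178,0.07],"gripper":-1},{"dr":[0,0,0],"offset":[0.037,0.178,0.08],"gripper":-1},{"dr":[0,0,0],"offset":[0.037,0.178,0.08],"gripper":-1}]'
python3 arc.py -16 5 2.5 47;python3 -c "
from h import *
print(get_obs()['ee_pos'])"
```

```text
clock: 10.2
ee_pos: [610.2, -30.3, 56.1]
tcp_rot: [-0.39, -3.117, 0.0]
contact_force: [-0.2, 0.2, -0.4]
finger_gap: 0.3
grasp_force: 0.0
now 2.6965317843258094 46.23050710000335
-16.0 [-0.003 -0.015]
-13.5 [-0.003 -0.013]
-11.0 [-0.003 -0.011]
-8.5 [-0.002 -0.009]
-6.0 [-0.002 -0.007]
-3.5 [-0.002 -0.005]
-1.0 [-0.002 -0.003]
1.5 [-0.001 -0.001]
4.0 [-0.     0.001]
[610.1793172  -30.32504021  56.08421568]
```

```bash
python3 -m creep '[{"dr":[0,0,0],"offset":[-0.002,-0.004,0],"gripper":-1},{"dr":[0,0,0],"offset":[-0.002,-0.007,0],"gripper":-1},{"dr":[0,0,0],"offset":[-0.003,-0.009,0],"gripper":-1},{"dr":[0,0,0],"offset":[-0.003,-0.011,0],"gripper":-1},{"dr":[0,0,0],"offset":[-0.003,-0.013,0],"gripper":-1},{"dr":[0,0,0],"offset":[-0.003,-0.014,0],"gripper":-1},{"dr":[0,0,0],"offset":[-0.003,-0.014,0],"gripper":-1},{"dr":[0,0,0],"offset":[-0.003,-0.014,0],"gripper":-1}]'
python3 -m creep '[{"dr":[0,0,0],"offset":[0.001,0.006,0],"gripper":-1},{"dr":[0,0,0],"offset":[0.001,0.006,-0.04],"gripper":-1},{"dr":[0,0,0],"offset":[0.001,0.006,-0.08],"gripper":-1},{"dr":[0,0,0],"offset":[-0.02,-0.05,-0.08],"gripper":-1},{"dr":[0,0,0],"offset":[-0.03,-0.10,-0.08],"gripper":-1},{"dr":[0,0,0],"offset":[-0.04,-0.15,-0.08],"gripper":-1},{"dr":[0,0,0],"offset":[-0.05,-0.20,-0.08],"gripper":-1},{"dr":[0,0,0],"offset":[-0.05,-0.20,-0.08],"gripper":-1}]'
cat > cen.py <<'E'
from h import *
im=get_image("top"); I=im["image"]
C=np.array([563.7,-32.8]); t=np.radians(9.0); ex=np.array([np.cos(t),np.sin(t)]); ey=np.array([-ex[1],ex[0]])
y=np.arange(-20,20.1,.5)
for r in(48,51,54,57,60,84):
    z=73 if r<66 else 62
    P=np.array([proj(im,[*(C+r*ex+q*ey),z]) for q in y]).astype(np.float32)
    c=cv2.remap(I,P[None,:,0],P[None,:,1],cv2.INTER_CUBIC)[0].astype(float)
    s=''.join('R' if R>90 and G<.45*R else 'o' if B<.5*R else 'W' for B,G,R in c)
    ix=[i for i,k in enumerate(s) if k=='R']; w=[i for i,k in enumerate(s) if k=='W' and 6<i<76]
    print(r,s,"red",round(y[ix].mean(),1) if ix else None,"gap",(y[w[0]]+y[w[-1]])/2)
E
python3 cen.py; python3 fine.py
```

```text
clock: 11.0
ee_pos: [609.8, -44.4, 56.4]
tcp_rot: [0.39, 3.117, -0.0]
contact_force: [-0.0, 0.6, 0.0]
finger_gap: -0.2
grasp_force: 0.0
clock: 11.8
ee_pos: [607.3, -256.8, 136.7]
tcp_rot: [-0.399, -3.116, 0.004]
contact_force: [-0.4, -0.3, -0.2]
finger_gap: 0.2
grasp_force: 0.0
48 ooooooooooooooooooooWWWWWWWWWWWWWWoooooooooooooWWWWWWWWWWWWWWWWWWWWWWWWWooooooooo red None gap 2.75
51 WWWWoooooooooooooooWWWWWWWWWWWWWWoRRRRRRRRRRRRRRoWWWWWWWWWWWWWWWWWWWWWWWWoooooooo red 0.2 gap 2.75
54 WWWoooooooooooooooooWWWWWWWWWWWWWoRRRRRRRRRRRRRRRRoWWWWWWWWWWWWWWWWWWWWWooooooooo red 0.8 gap 2.75
57 WoooooooooooooooooooWWWWWWWWWWWWWoRRRRRRRRRRRRRRRRoWWWWWWWWWWWWWWWWWWWWWooooooooo red 0.8 gap 2.75
60 WooooooooooooooooooWWWWWWWWWWWWWoRRRRRRRRRRRRRRRRRWWWWWWWWWWWWWWWWWWWWWWWWWoooooo red 0.5 gap 3.25
84 WWWWWWWWWWWWWWWWWWWWWWWWWWWWWWoRRRRRRRRRRRRRRRRRRoWWWWWWWWWWWWWWWWWWWWWWWWWWWWWWW red -0.2 gap 0.5
hub 4992 [563.6 -32.9]
rib 984 42.9 37.8
rib 1035 42.9 -52.2
rib 1036 42.6 128.0
rib 997 42.7 -142.0
key 480 80.6 8.8

hub 4587 [561.6 -31.3]
rib 772 42.9 -34.9
rib 757 42.5 55.4
rib 766 42.6 -124.8
rib 750 42.3 145.4
white 522 34.7 9.7
key 992 72.6 7.5
```

There was no contact yet, as the plate has not moved. I'll go again, 2.5 mm farther.

```bash
python3 -c "
from h import *
s=get_obs();print(s['ee_pos'],s['tcp_rot']);print(off((610,-34,136)),off((610,-34,56.3)),off((609.5,-47,56.3)))"
```

```text
[ 608.30447638 -253.18756537  136.32260709] [-3.95256922e-01 -3.11642295e+00  1.59280344e-03]
[0.0531, 0.2127, 0.0001] [0.0531, 0.2128, 0.0798] [0.0503, 0.2, 0.0798]
```

```bash
python3 -m creep '[{"dr":[0,0,0],"offset":[0.012,0.05,0],"gripper":-1},{"dr":[0,0,0],"offset":[0.025,0.10,0],"gripper":-1},{"dr":[0,0,0],"offset":[0.037,0.15,0],"gripper":-1},{"dr":[0,0,0],"offset":[0.048,0.19,0],"gripper":-1},{"dr":[0,0,0],"offset":[0.052,0.21,0],"gripper":-1},{"dr":[0,0,0],"offset":[0.052,0.21,0],"gripper":-1},{"dr":[0,0,0],"offset":[0.052,0.21,0.03],"gripper":-1},{"dr":[0,0,0],"offset":[0.052,0.21,0.06],"gripper":-1},{"dr":[0,0,0],"offset":[0.052,0.21,0.07],"gripper":-1},{"dr":[0,0,0],"offset":[0.052,0.21,0.08],"gripper":-1},{"dr":[0,0,0],"offset":[0.052,0.21,0.08],"gripper":-1},{"dr":[0,0,0],"offset":[0.0515,0.207,0.08],"gripper":-1},{"dr":[0,0,0],"offset":[0.051,0.204,0.08],"gripper":-1},{"dr":[0,0,0],"offset":[0.0505,0.201,0.08],"gripper":-1},{"dr":[0,0,0],"offset":[0.050,0.199,0.08],"gripper":-1},{"dr":[0,0,0],"offset":[0.0495,0.197,0.08],"gripper":-1},{"dr":[0,0,0],"offset":[0.0495,0.197,0.08],"gripper":-1},{"dr":[0,0,0],"offset":[0.0495,0.197,0.08],"gripper":-1}]'
python3 -m creep '[{"dr":[0,0,0],"offset":[0.001,0.006,0],"gripper":-1},{"dr":[0,0,0],"offset":[0.001,0.006,-0.04],"gripper":-1},{"dr":[0,0,0],"offset":[0.001,0.006,-0.08],"gripper":-1},{"dr":[0,0,0],"offset":[-0.02,-0.05,-0.08],"gripper":-1},{"dr":[0,0,0],"offset":[-0.03,-0.10,-0.08],"gripper":-1},{"dr":[0,0,0],"offset":[-0.04,-0.15,-0.08],"gripper":-1},{"dr":[0,0,0],"offset":[-0.05,-0.20,-0.08],"gripper":-1},{"dr":[0,0,0],"offset":[-0.05,-0.20,-0.08],"gripper":-1}]'
python3 cen.py; python3 fine.py|tail -7
```

```text
clock: 13.7
ee_pos: [609.6, -47.6, 56.4]
tcp_rot: [0.39, 3.117, -0.0]
contact_force: [-0.7, 1.1, -0.7]
finger_gap: -0.1
grasp_force: 0.0
clock: 14.5
ee_pos: [607.1, -259.8, 136.7]
tcp_rot: [-0.399, -3.116, 0.004]
contact_force: [-0.2, -0.8, -0.5]
finger_gap: -0.5
grasp_force: 0.0
48 oooooooooooooooooooWWWWWWWWWWWWWWWWWooooooWWWWWWWWWWWWWWWWWWWWWWWWWWWWWoooooooooo red None gap 2.25
51 WWWoooooooooooooooWWWWWWWWWWWWWWoRRRRRRRRRRRRRRRoWWWWWWWWWWWWWWWWWWWWWWWooooooooo red 0.0 gap 2.25
54 WWooooooooooooooooWWWWWWWWWWWWWWoRRRRRRRRRRRRRRRRRoWWWWWWWWWWWWWWWWWWWWWooooooooo red 0.5 gap 2.25
57 oooooooooooooooooooWWWWWWWWWWWWoRRRRRRRRRRRRRRRRRRoWWWWWWWWWWWWWWWWWWWWWooooooooo red 0.2 gap 2.5
60 oooooooooooooooooWWWWWWWWWWWWWooRRRRRRRRRRRRRRRRRRWWWWWWWWWWWWWWWWWWWWWWWWooooooo red 0.2 gap 2.5
84 WWWWWWWWWWWWWWWWWWWWWWWWWWWWWWoRRRRRRRRRRRRRRRRRRoWWWWWWWWWWWWWWWWWWWWWWWWWWWWWWW red -0.2 gap 0.5
hub 4578 [561.7 -31.5]
rib 716 42.8 -35.1
rib 771 42.5 55.0
rib 767 42.8 -125.2
rib 766 42.4 145.2
white 539 35.3 9.4
key 1015 72.2 7.6
```

Contact now made: the plate turned about 0.4°. It needs roughly another 2 mm.

```bash
python3 -m creep '[{"dr":[0,0,0],"offset":[0.012,0.05,0],"gripper":-1},{"dr":[0,0,0],"offset":[0.025,0.10,0],"gripper":-1},{"dr":[0,0,0],"offset":[0.037,0.15,0],"gripper":-1},{"dr":[0,0,0],"offset":[0.048,0.19,0],"gripper":-1},{"dr":[0,0,0],"offset":[0.052,0.21,0],"gripper":-1},{"dr":[0,0,0],"offset":[0.052,0.21,0],"gripper":-1},{"dr":[0,0,0],"offset":[0.052,0.21,0.03],"gripper":-1},{"dr":[0,0,0],"offset":[0.052,0.21,0.06],"gripper":-1},{"dr":[0,0,0],"offset":[0.052,0.21,0.07],"gripper":-1},{"dr":[0,0,0],"offset":[0.052,0.21,0.08],"gripper":-1},{"dr":[0,0,0],"offset":[0.052,0.21,0.08],"gripper":-1},{"dr":[0,0,0],"offset":[0.0515,0.207,0.08],"gripper":-1},{"dr":[0,0,0],"offset":[0.051,0.204,0.08],"gripper":-1},{"dr":[0,0,0],"offset":[0.0505,0.201,0.08],"gripper":-1},{"dr":[0,0,0],"offset":[0.050,0.199,0.08],"gripper":-1},{"dr":[0,0,0],"offset":[0.0497,0.198,0.08],"gripper":-1},{"dr":[0,0,0],"offset":[0.0497,0.198,0.08],"gripper":-1},{"dr":[0,0,0],"offset":[0.0497,0.198,0.08],"gripper":-1}]'
python3 -m creep '[{"dr":[0,0,0],"offset":[0.001,0.006,0],"gripper":-1},{"dr":[0,0,0],"offset":[0.001,0.006,-0.04],"gripper":-1},{"dr":[0,0,0],"offset":[0.001,0.006,-0.08],"gripper":-1},{"dr":[0,0,0],"offset":[-0.02,-0.05,-0.08],"gripper":-1},{"dr":[0,0,0],"offset":[-0.03,-0.10,-0.08],"gripper":-1},{"dr":[0,0,0],"offset":[-0.04,-0.15,-0.08],"gripper":-1},{"dr":[0,0,0],"offset":[-0.05,-0.20,-0.08],"gripper":-1},{"dr":[0,0,0],"offset":[-0.05,-0.20,-0.08],"gripper":-1}]'
python3 cen.py; python3 fine.py|tail -7
```

```text
clock: 16.4
ee_pos: [609.4, -49.5, 56.4]
tcp_rot: [0.39, 3.117, -0.0]
contact_force: [0.4, 0.5, 0.5]
finger_gap: 0.2
grasp_force: 0.0
clock: 17.2
ee_pos: [606.8, -261.8, 136.7]
tcp_rot: [-0.399, -3.116, 0.004]
contact_force: [-0.5, 0.2, -0.3]
finger_gap: 0.1
grasp_force: 0.0
48 oooooooooooooooWWWWWWWWWWWWWWWWWWWWWWWWWWWWWoooWWWWWWWWWWWWWWWWWWWWoooooooooooooo red None gap 0.25
51 oooooooooooooooWWWWWWWWWWWWWWWoRRRRRRRRRRRRRRRRRoWWWWWWWWWWWWWWWWWWWooooooooooooo red -0.5 gap 0.5
54 oooooooooooooooWWWWWWWWWWWWWWWoRRRRRRRRRRRRRRRRRRoWWWWWWWWWWWWWWWWWWooooooooooooo red -0.2 gap 0.5
57 oooooooooooooooWWWWWWWWWWWWWWWoRRRRRRRRRRRRRRRRRRRoWWWWWWWWWWWWWWWWWooooooooooooo red 0.0 gap 0.5
60 ooooooooooooooWWWWWWWWWWWWWWWWWoRRRRRRRRRRRRRRRRRRoWWWWWWWWWWWWWWWWWWWooooooooooo red 0.2 gap 0.75
84 WWWWWWWWWWWWWWWWWWWWWWWWWWWWWWoRRRRRRRRRRRRRRRRRRoWWWWWWWWWWWWWWWWWWWWWWWWWWWWWWW red -0.2 gap 0.5
hub 4560 [561.6 -32.2]
rib 717 42.6 -36.3
rib 768 42.7 54.1
rib 746 43.1 -126.2
rib 766 42.5 144.1
white 562 35.7 7.9
key 1041 72.0 8.1
```

The notch is now centred on the key to about 0.5 mm and 0.5°. Next I'll go over the hub at (562,-32) and press.

```bash
python3 -m creep '[{"dr":[0,0,0],"offset":[0.020,0.04,0],"gripper":-1},{"dr":[0,0,0],"offset":[0.040,0.08,0],"gripper":-1},{"dr":[0,0,0],"offset":[0.060,0.12,0],"gripper":-1},{"dr":[0,0,0],"offset":[0.080,0.16,0],"gripper":-1},{"dr":[0,0,0],"offset":[0.100,0.204,0],"gripper":-1},{"dr":[0,0,0],"offset":[0.100,0.204,0],"gripper":-1},{"dr":[0,0,0],"offset":[0.100,0.204,0],"gripper":-1},{"dr":[0,0,0],"offset":[0.100,0.204,0.03],"gripper":-1},{"dr":[0,0,0],"offset":[0.100,0.204,0.055],"gripper":-1},{"dr":[0,0,0],"offset":[0.100,0.204,0.06],"gripper":-1},{"dr":[0,0,0],"offset":[0.100,0.204,0.06],"gripper":-1}]'
```

```text
clock: 18.4
ee_pos: [561.6, -33.9, 76.2]
tcp_rot: [-0.391, -3.116, 0.001]
contact_force: [0.8, -0.6, 1.6]
finger_gap: -0.3
grasp_force: 0.0
```

```bash
python3 -m creep '[{"dr":[0,0,0],"offset":[0,0,0.002],"gripper":-1},{"dr":[0,0,0],"offset":[0,0,0.004],"gripper":-1},{"dr":[0,0,0],"offset":[0,0,0.006],"gripper":-1},{"dr":[0,0,0],"offset":[0,0,0.008],"gripper":-1},{"dr":[0,0,0],"offset":[0,0,0.008],"gripper":-1}]'; python3 -m creep '[{"dr":[0,0,0],"offset":[0,0,0.002],"gripper":-1},{"dr":[0,0,0],"offset":[0,0,0.003],"gripper":-1},{"dr":[0,0,0],"offset":[0,0,0.003],"gripper":-1}]'
```

```text
clock: 18.9
ee_pos: [561.8, -33.4, 68.3]
tcp_rot: [-0.39, -3.117, 0.0]
contact_force: [-0.0, 0.6, 0.8]
finger_gap: -0.2
grasp_force: 0.0
clock: 19.2
ee_pos: [561.8, -33.4, 65.3]
tcp_rot: [-0.39, -3.117, 0.0]
contact_force: [-0.5, -1.0, 0.2]
finger_gap: -0.4
grasp_force: 0.0
```

```bash
for i in 1; do python3 -m creep '[{"dr":[0,0,0],"offset":[0,0,0.001],"gripper":-1},{"dr":[0,0,0],"offset":[0,0,0.002],"gripper":-1},{"dr":[0,0,0],"offset":[0,0,0.003],"gripper":-1}]'; python3 -m creep '[{"dr":[0,0,0],"offset":[0,0,0.001],"gripper":-1},{"dr":[0,0,0],"offset":[0,0,0.002],"gripper":-1},{"dr":[0,0,0],"offset":[0,0,0.002],"gripper":-1}]'; done
```

```text
clock: 19.5
ee_pos: [561.9, -33.4, 62.3]
tcp_rot: [0.39, 3.117, -0.0]
contact_force: [-0.1, -0.2, -0.3]
finger_gap: 0.1
grasp_force: 0.0
clock: 19.8
ee_pos: [561.9, -33.4, 60.4]
tcp_rot: [0.39, 3.117, -0.0]
contact_force: [-0.1, 1.2, 1.6]
finger_gap: -0.3
grasp_force: 0.7
```

```bash
python3 -m creep '[{"dr":[0,0,0],"offset":[0,0,0.001],"gripper":-1},{"dr":[0,0,0],"offset":[0,0,0.002],"gripper":-1},{"dr":[0,0,0],"offset":[0,0,0.002],"gripper":-1}]'; python3 -m creep '[{"dr":[0,0,0],"offset":[0,0,0.001],"gripper":-1},{"dr":[0,0,0],"offset":[0,0,0.002],"gripper":-1},{"dr":[0,0,0],"offset":[0,0,0.002],"gripper":-1}]';python3 look.py | head -2
```

```text
clock: 20.1
ee_pos: [561.9, -33.4, 58.4]
tcp_rot: [0.39, 3.117, -0.0]
contact_force: [-0.3, 0.9, 2.0]
finger_gap: 0.1
grasp_force: 0.9
clock: 20.4
ee_pos: [561.9, -33.4, 56.4]
tcp_rot: [0.39, 3.117, -0.0]
contact_force: [0.5, 0.2, 1.4]
finger_gap: -0.1
grasp_force: 0.8
[561.9 -33.4  56.4] [-0.2  0.1  1.6]
tip px 275 275 214
```

```bash
python3 -m creep '[{"dr":[0,0,0],"offset":[0,0,0.001],"gripper":-1},{"dr":[0,0,0],"offset":[0,0,0.002],"gripper":-1},{"dr":[0,0,0],"offset":[0,0,0.002],"gripper":-1}]'; python3 -m creep '[{"dr":[0,0,0],"offset":[0,0,0.001],"gripper":-1},{"dr":[0,0,0],"offset":[0,0,0.002],"gripper":-1},{"dr":[0,0,0],"offset":[0,0,0.002],"gripper":-1}]';python3 look.py | head -2
```

```text
clock: 20.75
ee_pos: [561.9, -33.4, 54.4]
tcp_rot: [0.39, 3.117, -0.0]
contact_force: [0.5, 0.9, 1.3]
finger_gap: -0.2
grasp_force: 0.8
clock: 21.05
ee_pos: [562.0, -33.4, 53.0]
tcp_rot: [0.39, 3.117, 0.001]
contact_force: [-6.3, 1.0, 17.0]
finger_gap: -0.2
grasp_force: 8.5
[562.  -33.4  53. ] [-6.3  0.7 17.4]
tip px 264 274 213
```

The force rose to 17 N after about 8 mm of travel, which is probably the bottom stop. I'll press slightly more, then withdraw and look.

```bash
python3 -m creep '[{"dr":[0,0,0],"offset":[0,0,0.0005],"gripper":-1},{"dr":[0,0,0],"offset":[0,0,0.0005],"gripper":-1}]'; python3 -m creep '[{"dr":[0,0,0],"offset":[0,0,-0.005],"gripper":-1},{"dr":[0,0,0],"offset":[0,0,-0.04],"gripper":-1},{"dr":[0,0,0],"offset":[0,0,-0.08],"gripper":-1},{"dr":[0,0,0],"offset":[-0.02,-0.05,-0.1],"gripper":-1},{"dr":[0,0,0],"offset":[-0.03,-0.10,-0.1],"gripper":-1},{"dr":[0,0,0],"offset":[-0.04,-0.15,-0.1],"gripper":-1},{"dr":[0,0,0],"offset":[-0.05,-0.20,-0.1],"gripper":-1},{"dr":[0,0,0],"offset":[-0.06,-0.24,-0.1],"gripper":-1},{"dr":[0,0,0],"offset":[-0.06,-0.24,-0.1],"gripper":-1}]'
python3 cen.py; python3 fine.py|tail -7
python3 - <<'E'
from h import *
im=get_image("scene"); 
a=np.load("scene0.npy",allow_pickle=True).item()["image"][175:275,215:325]; b=im["image"][175:275,215:325]
cv2.imwrite("pics/s5.png",np.hstack([cv2.resize(x,(396,360),interpolation=cv2.INTER_CUBIC) for x in(a,b)]))
for n,I in(("before",a),("after",b)):
    h=cv2.cvtColor(I,cv2.COLOR_BGR2HSV); m=cv2.inRange(h,(5,120,60),(22,255,255)); m[85:]=0; m[:28]=0
    n_,l,st,ce=cv2.connectedComponentsWithStats(m); i=1+np.argmax(st[1:,4]); p=cv2.convexHull(cv2.findNonZero((l==i).astype(np.uint8)))
    print(n,cv2.fitEllipse(p),cv2.boundingRect(p))
E
```

```text
clock: 21.3
ee_pos: [562.0, -33.4, 53.0]
tcp_rot: [0.39, 3.117, 0.001]
contact_force: [-9.7, 1.3, 26.6]
finger_gap: -0.2
grasp_force: 13.1
clock: 22.2
ee_pos: [558.6, -288.4, 152.1]
tcp_rot: [-0.403, -3.116, 0.006]
contact_force: [-1.3, 1.2, 0.6]
finger_gap: -0.0
grasp_force: 0.0
48 oooooooooooooooWWWWWWWWWWWWWWWWWWWWWWWWWWWWWWWWWWWWWWWWWWWWWWWWWWWWWooooooooooooo red None gap 0.5
51 oooooooooooooooWWWWWWWWWWWWWWWoRRRRRRRRRRRRRRRRRoWWWWWWWWWWWWWWWWWWoooooooooooooo red -0.5 gap 0.25
54 oooooooooooooooWWWWWWWWWWWWWWWoRRRRRRRRRRRRRRRRRRRoWWWWWWWWWWWWWWWWoooooooooooooo red 0.0 gap 0.25
57 oooooooooooooooWWWWWWWWWWWWWWWWoRRRRRRRRRRRRRRRRRRooWWWWWWWWWWWWWWooooooooooooooo red 0.2 gap 0.0
60 WWWWWWWWWWWWWWWWWWWWWWWWWWWWWWWoRRRRRRRRRRRRRRRRRRoWWWWWWWWWWWWWWWWWWWWWWWWWWWWWW red 0.2 gap 0.5
84 WWWWWWWWWWWWWWWWWWWWWWWWWWWWWWoRRRRRRRRRRRRRRRRRRoWWWWWWWWWWWWWWWWWWWWWWWWWWWWWWW red -0.2 gap 0.5

hub 4535 [560.3 -32.3]
rib 735 42.3 -36.4
rib 785 42.5 54.0
rib 752 42.6 -126.3
rib 762 41.7 143.8
key 1029 73.3 8.0
before ((54.43129348754883, 47.97429656982422), (33.8350830078125, 48.480411529541016), 85.26113891601562) (31, 31, 48, 34)
after ((55.11355972290039, 49.74302291870117), (33.50277328491211, 48.01579666137695), 87.67628479003906) (32, 33, 48, 34)
```

The hub has dropped by about 9 mm. Both ends of the rim outline shifted equally, so the plate is level. The notch is centred on the key within 0.5 mm and the arm is clear, so I'm handing in.

```bash
python3 -c "
from bench import *
print(finish_job())"
```

```text
the job is handed in; nothing more can be done
None
```

I turned the plate until its notch stood over the red key and pressed it down about 9 mm to the stop; it looked level and centred on the key within about 0.5 mm. The job is handed in with the arm clear; the hand-in gave no verdict, and I did not re-measure the bystanders.

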